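# Fetch a carton from the lower layer and restack

### The arm

A 6-joint arm with a two-finger parallel gripper is mounted at the origin on a cart in front of the work surface, level with it; the furniture and walls round the work are solid. World frame = base frame: x ahead of the robot, y to its left, z up, the work surface at z = 0. Lengths are in m, angles in rad, forces in N, time in s.
With the tool pointing down it reaches from about 0.2 to 0.875 m from the base axis. Payload 3.4 kg.
Tool frame: the origin (TCP) lies midway between the tips of the shut fingers; the grasp point (between the pads) lies 19 mm behind it; z points along the fingers, y is the line along which they close (so a half turn about z gives the same grasp; the last joint's range is limited). The gripper opens to 94 mm and grips with 3 to 60 N. Pads are 16 mm wide; open, the fingers measure 119 mm over their backs; the gripper's body (75 mm by 177 mm) begins 78 mm behind the grasp point.
Start: joints at [1.147, 0.276, 1.505, -0, 1.361, -0.121], TCP at [0.171, 0.549, 0.205] pointing down, gripper open.
Joint ranges: [-2.89, 2.89], [-0.75, 2.08], [0.22, 2.7], [-1.18, 4.32], [0.11, 2.71], [-2.7, 2.7]. Speed limits (rad/s): [2.57, 2.57, 3.14, 3.14, 3.14, 3.14].

### API

Orientations are given as a unit quaternion [w, x, y, z].
In Python, from station import env, capture, order gives the robot as it stands.
- The arm moves only by the tool jog_arm, never from a script. Its argument "commands" is a list that holds one entry, the list of rows, each a list of 5 numbers: the shift along the tool's x, y, z in mm, then the turn about the tool's z in degrees, then the finger opening in mm, from 0 to 94. A call has 1 to 12 rows; each row shifts and turns the commanded pose from where the row before left it, along the tool's axes as they then stand; what a row does not reach is not made up. A row lasts 1/8 s, in which the tool goes at most 62.5 mm and 10.7 degrees, less where a joint would pass 70% of its speed; a pose out of reach is approached as far as the arm can. A call with a gripper value outside its range is refused whole. The fingers move at their own pace and stop on an object; "force" is the grip in N (left out, the last holds). Time passes only in rows, so rows that do not move let the fingers close. It gives the time, the measured TCP pose, the force, the opening and the grip force at its end, in the units of the state.
- env.sense(): the state, without advancing time (a new reading comes with each control period).
- capture(name): name is "scene" or "top" or "wrist"; returns a dict with "img" (384x512x3 uint8, red, green, blue), "fx", "fy", "cx", "cy" (pixels), "extrinsics" (4x4, takes a point from world to camera coordinates). Camera axes: x right, y down, z forward; pixel columns grow to the right and rows downward; lengths in m; the calibration is good to about 2 mm. The wrist camera is an equidistant fisheye: a pixel r from the principal point sees the ray r / f radians off the axis. A picture is of the moment at which its call begins. There is no depth.
- order.finish_job(): hands the job in; it is judged then, once.
The state is a dict: "time": time; "qpos": joint angles; "qd": joint speeds; "joint_torque": joint torques, N m; "tcp_pos": TCP position; "tool_rot": TCP orientation; "force": force on the tool from outside, world axes, zero at the start; "moment": the same for the moment, N m; "gripper_width": finger opening in m; "grasp_force": force on a finger pad.
Only numpy, scipy, OpenCV 4.12 (cv2) and the standard library are available. Lean on these libraries where they do the work, as an engineer would, in place of code of your own. Each camera call takes 0.05 s, during which the arm holds its last target. There are 200 camera calls.

### The job

The carton with the round window is wanted for an order, but it lies in the lower layer of the stack on the small wooden pallet: lift the two cartons that lie across it off, set them flat beside each other on the marble board, and only then lay the windowed carton lengthwise in the middle of the order pad. Fill the gap it left with the spare carton that lies alone on the table, then put the two top cartons back across the lower layer, each where it lay before. Keep every carton right way up and leave the other lower carton in its place.

Things in the scene. Friction and masses are not known exactly. Their poses are not given: they have to be found in the camera images.
- window_carton: Light brown closed carton with a thin lid line, 104 x 32 x 30 mm (length x width x height), 0.06 kg or so; the only one with a round window (30 mm across, dark, with a thin white rim and three copper-wrapped chocolates behind it) in the middle of its top. Starts in the lower layer, in either of its two places. The two upper cartons rest on its ends; only its middle shows. Origin: centre of its underside; x along its length, y across its width, z up.
- lower_carton: Light brown closed carton with a thin lid line, 104 x 32 x 30 mm (length x width x height), 0.06 kg or so; plain, without window. Starts in the lower layer, parallel to the windowed one, 72 mm from it centre to centre (40 mm clear between them); stays there. Origin: centre of its underside; x along its length, y across its width, z up.
- top_carton: Light brown closed carton with a thin lid line, 104 x 32 x 30 mm (length x width x height), 0.06 kg or so; plain. Starts in the upper layer, across both lower cartons, in either of the two upper places (centres 72 mm apart). Origin: centre of its underside; x along its length, y across its width, z up.
- narrow_carton: Light brown closed carton like the others but narrower: 104 x 20 x 30 mm, 0.06 kg or so; plain. Starts in the upper layer, in the other upper place, parallel to the 32 mm wide top carton. Origin: centre of its underside; x along its length, y across its width, z up.
- spare_carton: Light brown closed carton with a thin lid line, 104 x 32 x 30 mm (length x width x height), 0.06 kg or so; plain. Starts alone, lying flat on the table, either at the left front of the table or ahead of the middle (the order pad has the other place). Origin: centre of its underside; x along its length, y across its width, z up.
- pallet: Small slatted dark wooden pallet, fixed, 124 x 124 x 14 mm, carrying the stack. Origin: centre of its underside, on the table; z up. Lower cartons lie along its x, with centres at y = +36 and y = -36 mm, undersides at z = 14 mm; upper cartons lie along its y, centres at x = +36 and x = -36 mm, undersides at z = 44 mm.
- low_left (a point): Point of the pallet: where the centre of the underside of a lower carton belongs, at x 0, y +36, z 14 mm of the pallet's frame; axes as the pallet's.
- low_right (a point): The same for the other lower place, at x 0, y -36, z 14 mm of the pallet's frame.
- marble_board: Flat white marble board, fixed, 130 x 124 x 8 mm (x, y, z), empty at the start: the side area. Origin: centre of its underside, on the table; z up.
- order_pad: Pad of order slips, a flat pale block, fixed, 100 x 70 x 10 mm (x, y, z), empty at the start. Origin: centre of its underside, on the table; x along its length, z up. A carton lying lengthwise on it overhangs 2 mm at each end.

How it is judged:
By the outcome, as a careful person would: the job done as asked, in the order asked, and still so for the second after the job is handed in, with the robot touching nothing.
It also fails if it takes over 136 s, if anything falls off the work surface, if the arm or the gripper's body presses on something with over 40 N, if the wrist force passes 120 N, or if a joint passes its speed limit or range.

## Working session

There is one attempt and no reset: what is moved stays moved. The work goes in short steps, Python scripts to look and compute and a tool call to move; the robot and the scene stay as the last step left them, time stands still between calls to the robot, and variables do not carry over. Pictures are saved under pics/ and viewed, at most 14 in all, crops included, and the job is handed in when it is done.

Besides the shell and the picture viewer there is one more tool, called after ">>>" by a JSON object that holds its "name" and its "arguments", one argument or row to a line. jog_arm: Moves the arm, as the interface text tells. Its arguments: {"type":"object","properties":{"commands":{"type":"array","items":{"type":"array","items":{"type":"array","items":{"type":"number"}}}},"force":{"type":"number"}},"required":["commands"]}

```bash
mkdir -p pics; ls
python3 - <<'E'
from station import env,capture
import cv2,numpy as np
for n in ["scene","top"]:
    c=capture(n); cv2.imwrite(f"pics/{n}0.png",c["img"][:,:,::-1]); np.savez(f"{n}0.npz",**c)
    print(n,c["fx"],c["fy"],c["cx"],c["cy"],np.round(c["extrinsics"],3).tolist())
print(env.sense())
E
```

```text
pics
scene 370.81922286713666 370.81922286713666 259.78663415965696 193.14312042246007 [[0.873, -0.488, 0.017, -0.49], [-0.31, -0.582, -0.752, 0.226], [0.377, 0.651, -0.659, 0.991], [0.0, 0.0, 0.0, 1.0]]
top 360.825444681261 360.825444681261 256.0437399052146 185.5962826546425 [[-0.018, -1.0, -0.01, 0.004], [-0.992, 0.019, -0.125, 0.56], [0.125, 0.007, -0.992, 1.195], [0.0, 0.0, 0.0, 1.0]]
{'time': 0.1, 'qpos': array([ 1.14699718e+00,  2.76550116e-01,  1.50594448e+00,  3.66288201e-05,
        1.36070581e+00, -1.20998826e-01]), 'qd': array([ 0.00125333, -0.00147035, -0.00176083,  0.00012016, -0.00236977,
        0.00078418]), 'joint_torque': array([ 4.02359292e-04, -4.05456841e+01, -2.37780279e+01,  7.01208645e-02,
        2.99336691e-02, -4.64455866e-05]), 'tcp_pos': array([0.1712545 , 0.54840377, 0.2047055 ]), 'tool_rot': array([-2.33525340e-04,  1.50826165e-01,  9.88559974e-01, -7.69417574e-04]), 'force': array([0.37501692, 0.04210284, 0.44496688]), 'moment': array([ 0.00711228, -0.02087384,  0.03137809]), 'grasp_force': 0.0, 'gripper_width': 0.09400019343191802}
```

View pics/top0.png

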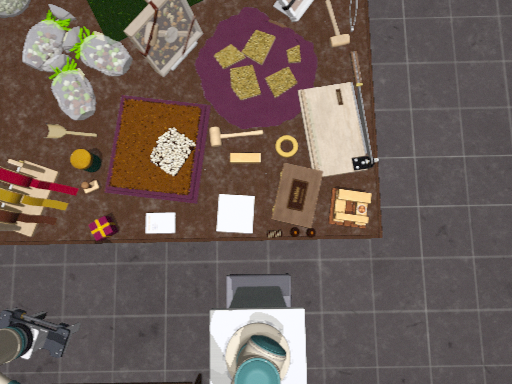

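View pics/scene0.png

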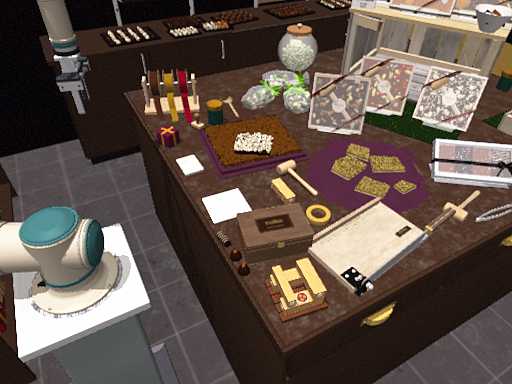

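Top view: stack on the pallet at (352,207), window visible at about (362,208). Marble board is at (236,213), order pad at (160,223), spare carton at (245,157), with a wooden box between board and pallet at (298,195). The scene view confirms this, with the window showing at (303,297).

```bash
cat > h.py <<'E'
import numpy as np,cv2
from scipy.spatial.transform import Rotation as R
def ray(c,uv,fish=False):
    E=np.array(c["extrinsics"]);x=(np.asarray(uv,float)-[c["cx"],c["cy"]])/[c["fx"],c["fy"]]
    x=np.atleast_2d(x)
    if fish:
        r=np.linalg.norm(x,axis=1,keepdims=True)+1e-12
        d=np.hstack([x/r*np.sin(r),np.cos(r)])
    else: d=np.hstack([x,np.ones((len(x),1))])
    return -E[:3,:3].T@E[:3,3], d@E[:3,:3]
def onplane(c,uv,z,fish=False):
    o,d=ray(c,uv,fish); return (o+d*((z-o[2])/d[:,2])[:,None])[:,:2]
def proj(c,p,fish=False):
    E=np.array(c["extrinsics"]);q=np.atleast_2d(p)@E[:3,:3].T+E[:3,3]
    if fish:
        n=np.linalg.norm(q[:,:2],axis=1,keepdims=True)+1e-12
        x=q[:,:2]/n*np.arctan2(n,q[:,2:])
    else: x=q[:,:2]/q[:,2:]
    return x*[c["fx"],c["fy"]]+[c["cx"],c["cy"]]
def load(n): return dict(np.load(n+".npz"))
E
python3 - <<'E'
from h import *
c=load("top0")
print("cam",ray(c,[0,0])[0])
for n,uv,z in [("pallet/stack",(352,207),.074),("window",(362,208),.044),("marble",(236,213),.008),("pad",(160,223),.01),("spare",(245,157),.03),("box",(298,195),.06)]:
    print(n,onplane(c,uv,z).round(3))
im=c["img"][:,:,::-1]
cr=[cv2.resize(im[170:240,a:a+110],None,fx=7,fy=7,interpolation=cv2.INTER_CUBIC) [:290*2] for a in (275,)]
cr2=[cv2.resize(im[130:245,140:275],None,fx=5,fy=5,interpolation=cv2.INTER_CUBIC)]
cv2.imwrite("pics/c1.png",cr[0]);cv2.imwrite("pics/c2.png",cr2[0])
w=__import__("station").capture("wrist");print(w["fx"],w["cx"],w["cy"],np.round(w["extrinsics"],3).tolist())
E
```

```text
cam [ 0.40653085 -0.01519651  1.25522016]
pallet/stack [[ 0.479 -0.319]]
window [[ 0.477 -0.36 ]]
marble [[0.47  0.065]]
pad [[0.44  0.327]]
spare [[0.661 0.03 ]]
box [[ 0.523 -0.145]]
297.3186396354542 259.0421242720249 191.91040875088362 [[0.298, 0.955, -0.001, -0.575], [0.917, -0.286, 0.28, -0.028], [0.267, -0.085, -0.96, 0.392], [0.0, 0.0, 0.0, 1.0]]
```

View pics/c1.png

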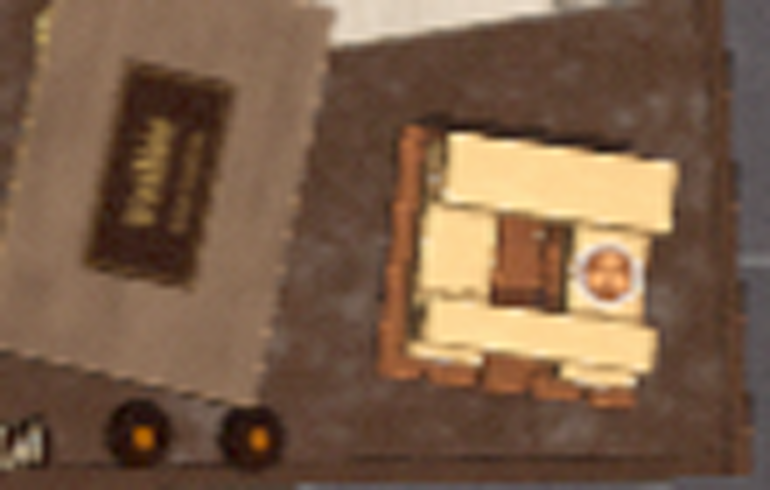

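Crop: the two upper cartons run near-horizontally in the image. The wide one is at crop (558,180) on the far side and the narrow one at (540,335) on the near side. The windowed lower carton is on the right (-y), window at (607,273); the plain lower carton is on the left.

```bash
cat > mv.py <<'E'
# plan: python3 mv.py x y z yaw width [...]: prints rows in the tool frame (yaw = world angle of tool x, deg)
import sys,numpy as np
from scipy.spatial.transform import Rotation as R
from station import env
def rot(q): return R.from_quat([q[1],q[2],q[3],q[0]])
def plan(p0,yaw0,p1,yaw1,w,step=55):
    d=np.array(p1)-p0;t=(yaw1-yaw0+180)%360-180
    n=int(max(np.ceil(np.linalg.norm(d)/1e3*1e3/step),np.ceil(abs(t)/10),1))
    rows=[];p=np.array(p0,float);y=yaw0
    for i in range(n):
        e=(np.array(p1)-p)/(n-i);a=np.radians(y)
        tx=np.array([np.cos(a),np.sin(a)]);ty=np.array([np.sin(a),-np.cos(a)])
        r=[round(tx@e[:2],1),round(ty@e[:2],1),round(-e[2],1),round(-(yaw1-y if n-i==1 else t/n),1)]
        if n-i==1: r[3]=round(-((yaw1-y+180)%360-180),1)
        p=p+np.r_[tx*r[0]+ty*r[1],-r[2]];y-=r[3];rows.append([float(v)+0. for v in r]+[w])
    return rows,p,y
if __name__=="__main__":
    s=env.sense();m=rot(s["tool_rot"]).as_matrix();p=s["tcp_pos"]*1e3;y=np.degrees(np.arctan2(m[1,0],m[0,0]))
    print("now",p.round(1),round(y,1),"tilt",np.round(m[:2,2]*57.3,2),"t",s["time"],"w",s["gripper_width"],"q",s["qpos"].round(2))
    a=list(map(float,sys.argv[1:]))
    for k in range(0,len(a),5):
        r,p,y=plan(p,y,a[k:k+3],a[k+3],a[k+4]);print(str(r).replace(" ",""))
E
python3 - <<'E'
from h import *
from station import env,capture
s=env.sense();w=capture("wrist");o,d=ray(w,[w["cx"],w["cy"]],1)
q=s["tool_rot"];m=R.from_quat([q[1],q[2],q[3],q[0]])
print("cam in tool",m.inv().apply(o-s["tcp_pos"]),"axis",m.inv().apply(d))
E
python3 mv.py 450 200 300 90 94 450 -250 300 90 94
```

```text
cam in tool [ 0.08239928  0.00038998 -0.17843244] axis [[-2.79897154e-01  3.40882356e-04  9.60029930e-01]]
now [171.3 548.5 204.9] 162.7 tilt [-0.02 -0.06] t 0.2 w 0.09411419490032699 q [ 1.15  0.28  1.51 -0.    1.36 -0.12]
[[-41.1,-27.7,-10.6,8.1,94.0],[-44.6,-21.7,-10.6,8.1,94.0],[-47.2,-15.2,-10.6,8.1,94.0],[-48.9,-8.4,-10.5,8.1,94.0],[-49.6,-1.4,-10.6,8.1,94.0],[-49.2,5.6,-10.5,8.1,94.0],[-48.0,12.5,-10.6,8.1,94.0],[-45.7,19.2,-10.5,8.1,94.0],[-42.6,25.4,-10.6,7.9,94.0]]
[[-50.0,0.0,0.0,0.0,94.0],[-50.0,0.0,0.0,0.0,94.0],[-50.0,0.0,0.0,0.0,94.0],[-50.0,0.1,0.0,0.0,94.0],[-50.0,0.0,0.0,0.0,94.0],[-50.0,0.1,0.0,0.0,94.0],[-50.0,0.0,0.0,0.0,94.0],[-50.0,0.1,0.0,0.0,94.0],[-50.0,0.0,0.0,0.0,94.0]]
```

View pics/c2.png

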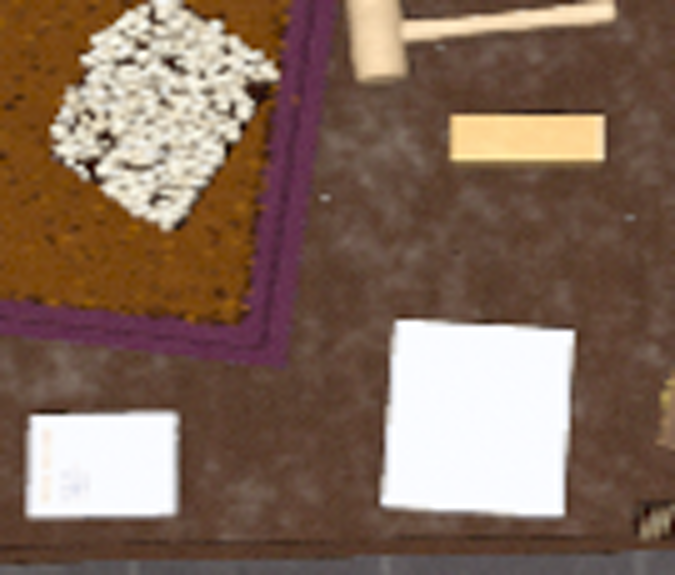

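Crop: the order pad is at crop (103,465), its long side along world y. The marble board is at (480,418), and the spare carton at (527,138), long side along world y.

>>> {"name": "jog_arm", "arguments": {
  "commands": [
    [[-41.1,-27.7,0,8.1,94],[-44.6,-21.7,0,8.1,94],[-47.2,-15.2,0,8.1,94],[-48.9,-8.4,0,8.1,94],[-49.6,-1.4,0,8.1,94],[-49.2,5.6,0,8.1,94],[-48,12.5,0,8.1,94],[-45.7,19.2,0,8.1,94],[-42.6,25.4,0,7.9,94],[0,0,0,0,94],[0,0,0,0,94]]
  ]
}}

```text
time: 1.58
tcp_pos: [0.4496, 0.2005, 0.2052]
tool_rot: [-0.001, 0.707, 0.707, -0.0]
force: [0.6, 0.1, -0.5]
gripper_width: 0.0942
grasp_force: 0.0
```

```bash
python3 - <<'E'
from h import *
from station import env,capture
c=capture("wrist");np.savez("w1.npz",**c);cv2.imwrite("pics/w1.png",c["img"][:,:,::-1])
E
python3 mv.py 440 -300 205 90 94
```

```text
now [449.4 200.9 205.3] 90.0 tilt [-0.06  0.03] t 1.625 w 0.09403639006689937 q [0.28 0.15 1.67 0.   1.32 0.28]
[[-50.1,-0.9,0.0,0.0,94.0],[-50.1,-1.0,0.0,0.0,94.0],[-50.1,-0.9,0.0,0.0,94.0],[-50.1,-1.0,0.0,0.0,94.0],[-50.1,-0.9,0.1,0.0,94.0],[-50.1,-1.0,0.0,0.0,94.0],[-50.1,-0.9,0.1,0.0,94.0],[-50.1,-1.0,0.0,0.0,94.0],[-50.0,-0.9,0.1,0.0,94.0],[-50.1,-1.0,0.0,0.0,94.0]]
```

View pics/w1.png

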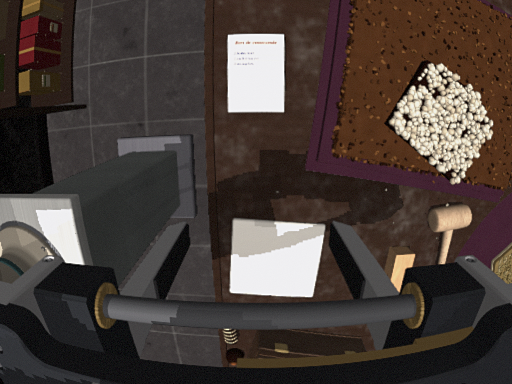

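Wrist view: order pad at (256,73), marble board at (278,258), spare carton mostly hidden at (400,268).

>>> {"name": "jog_arm", "arguments": {
  "commands": [
    [[-51,0,-2,0,94],[-51,0,-2,0,94],[-51,0,-2,0,94],[-51,0,-2,0,94],[-51,0,-2,0,94],[-51,0,0,0,94],[-51,0,0,0,94],[-51,0,0,0,94],[-51,0,0,0,94],[-51,0,0,0,94],[-51,0,0,0,94],[-51,0,0,0,94]]
  ]
}}

```text
time: 3.12
tcp_pos: [0.4506, -0.4115, 0.2155]
tool_rot: [-0.0, 0.706, 0.708, 0.0]
force: [0.8, 0.3, -0.5]
gripper_width: 0.094
grasp_force: 0.0
```

>>> {"name": "jog_arm", "arguments": {
  "commands": [
    [[0,0,0,0,94],[0,0,0,0,94]]
  ]
}}

```text
time: 3.38
tcp_pos: [0.4501, -0.4098, 0.2151]
tool_rot: [-0.001, 0.707, 0.707, 0.001]
force: [-0.4, 0.1, -1.5]
gripper_width: 0.0941
grasp_force: 0.0
```

```bash
cat > rect.py <<'E'
from h import *
def rects(c,z,lo,hi,fish,amin=300,roi=None):
    hsv=cv2.cvtColor(c["img"],cv2.COLOR_RGB2HSV);m=cv2.inRange(hsv,lo,hi)
    if roi: 
        k=np.zeros_like(m);x0,y0,x1,y1=roi;k[y0:y1,x0:x1]=255;m&=k
    out=[]
    for k in cv2.findContours(m,cv2.RETR_EXTERNAL,cv2.CHAIN_APPROX_NONE)[0]:
        if cv2.contourArea(k)<amin: continue
        w=onplane(c,k[:,0,:],z,fish)*1e3
        r=cv2.minAreaRect(w.astype(np.float32))
        out.append((k[:,0].mean(0).round(),np.round(r[0],1),np.round(r[1],1),round(r[2],1)))
    return out
E
python3 - <<'E'
from rect import *
from station import capture
c=load("w1")
for z in (.008,.010):
    for r in rects(c,z,(0,0,120),(179,40,255),1,1500): print(z,*r)
c=load("top0")
for z in (.008,.010):
    for r in rects(c,z,(0,0,200),(179,40,255),0,200,(140,180,270,245)): print("top",z,*r)
for r in rects(c,.030,(10,60,150),(30,200,255),0,100,(225,145,265,170)): print("spare",*r)
c=capture("wrist");np.savez("w2.npz",**c);cv2.imwrite("pics/w2.png",c["img"][:,:,::-1])
E
```

```text
0.008 [275. 257.] [472.   70.4] [124.5 129.8] 85.5
0.008 [ 45. 224.] [ 59. 106.] [116.  198.9] 90.0
0.008 [256.  73.] [444.7 328.2] [101.1  71.2] 89.9
0.01 [275. 257.] [471.9  71.5] [123.8 129.1] 85.5
0.01 [ 45. 224.] [ 61.1 106.9] [115.4 197.9] 90.0
0.01 [256.  73.] [444.7 327.9] [100.5  70.8] 89.9
top 0.008 [160. 222.] [442.  327.6] [99.  65.2] 89.0
top 0.008 [235. 213.] [469.8  67.9] [124.1 128.3] 85.6
top 0.01 [160. 222.] [441.9 327. ] [98.8 65.1] 89.0
top 0.01 [235. 213.] [469.7  67.7] [123.9 128.1] 85.6
spare [245. 157.] [661.4  30.3] [103.9  28.2] 88.9
```

View pics/w2.png

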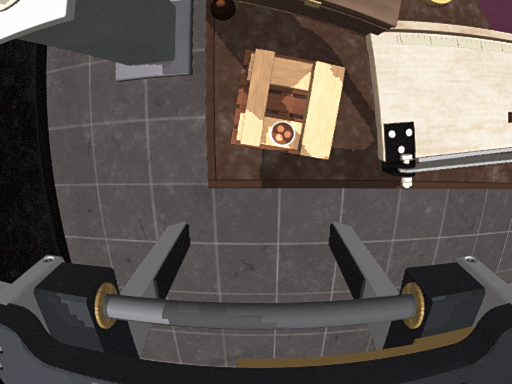

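Wrist view: stack at (290,105); narrow carton around (257,98), wide one around (323,110), window at (282,132). I'll enlarge it to pick corners.

Run:
```python
from h import *
c=load("w2");im=c["img"][40:170,220:355,::-1]
cv2.imwrite("pics/w2c.png",cv2.resize(im,(810,780)[0:0] or None,fx=4.6,fy=4.6,interpolation=cv2.INTER_CUBIC)[:598])
```

```text
(no output)
```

View pics/w2c.png

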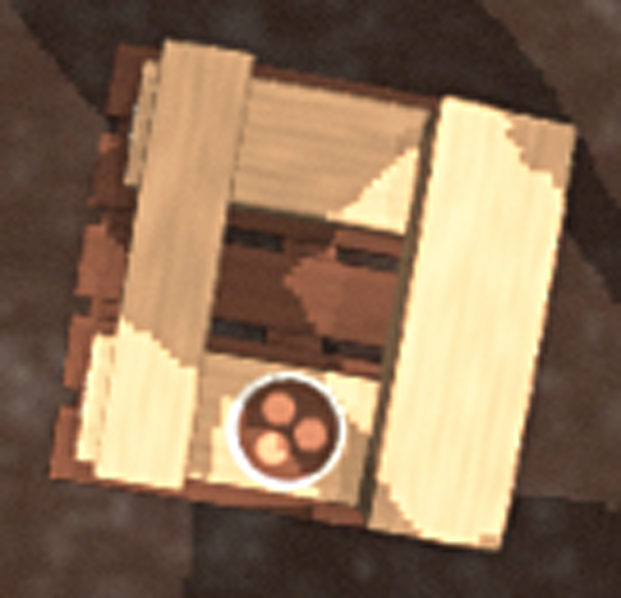

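Enlarged: wide carton corners at (442,96), (577,126), (499,550), (368,527). Narrow carton at (167,39), (254,54), (188,489), (95,482). Window centre at (287,431).

Run:
```python
from h import *
c=load("w2")
f=lambda l: np.array(l)/4.6+[220-.4,40-.4]
def box(l,z):
    w=onplane(c,f(l),z,1)*1e3; r=cv2.minAreaRect(w.astype(np.float32))
    a=w[0]+w[1]-w[2]-w[3]
    print(w.round(1).tolist(),"c",w.mean(0).round(1),"len",[round(float(np.linalg.norm(w[i]-w[i-1])),1) for i in range(4)],"ang",np.degrees(np.arctan2(a[1],a[0])).round(1));return w.mean(0)
a=box([(442,96),(577,126),(499,550),(368,527)],.074)
b=box([(167,39),(254,54),(188,489),(95,482)],.074)
w=onplane(c,f([(287,431)]),.044,1)[0]*1e3
ax=(a-b)/np.linalg.norm(a-b);ay=np.array([-ax[1],ax[0]])
print("dist",np.linalg.norm(a-b),"ang ax",np.degrees(np.arctan2(ax[1],ax[0])),"pallet c",(a+b)/2,"window",w,"window-from-pallet",ax@(w-(a+b)/2),ay@(w-(a+b)/2))
t=load("top0")
print("top window",onplane(t,np.array([(607,273)])/7+[275,170]-.4,.044)*1e3)
```

```text
[[510.0, -274.2], [542.7, -279.2], [526.1, -382.3], [493.9, -377.2]] c [ 518.2 -328.2] len [104.3, 33.1, 104.4, 32.7] ang 81.0
[[446.2, -262.2], [466.2, -265.7], [451.1, -368.5], [429.3, -366.8]] c [ 448.2 -315.8] len [106.0, 20.3, 103.9, 21.9] ang 81.3
dist 71.07742926814208 ang ax -10.111476974248623 pallet c [ 483.1864991  -322.00287955] window [ 476.57403336 -357.11883989] window-from-pallet -0.3446651559144497 -35.73145084423807
top window [[ 474.90455929 -357.26404718]]
```

```bash
python3 mv.py 518 -328 130 81 60 518 -328 48 81 60
```

```text
now [ 450.1 -409.5  215.3] 90.1 tilt [-0.01  0.09] t 3.425 w 0.09403358494362506 q [-0.85  0.32  1.41  0.    1.41 -0.85]
[[27.1,22.7,28.4,3.0,60.0],[28.3,21.2,28.5,3.0,60.0],[29.4,19.7,28.4,3.1,60.0]]
[[0.0,0.0,41.0,0.0,60.0],[0.0,0.0,41.0,0.0,60.0]]
```

>>> {"name": "jog_arm", "arguments": {
  "commands": [
    [[27.1,22.7,28.4,3,60],[28.3,21.2,28.5,3,60],[29.4,19.7,28.4,3.1,60],[0,0,20,0,60],[0,0,0,0,60],[0,0,0,0,60]]
  ],
  "force": 15
}}

```text
time: 4.18
tcp_pos: [0.5182, -0.3298, 0.1114]
tool_rot: [0.001, 0.761, 0.649, 0.0]
force: [0.0, 0.3, 0.6]
gripper_width: 0.0599
grasp_force: 0.0
```

```bash
python3 mv.py 518 -328 48 81 60; python3 -c "
from h import *
from station import capture
c=capture('wrist');np.savez('w3.npz',**c);cv2.imwrite('pics/w3.png',c['img'][:,:,::-1])"
```

```text
now [ 518.2 -329.8  111.4] 80.9 tilt [ 0.07 -0.05] t 4.175 w 0.059887488931591785 q [-0.68  0.4   1.56  0.    1.18 -0.52]
[[0.9,-0.3,31.7,0.0,60.0],[0.9,-0.2,31.7,-0.1,60.0]]
```

View pics/w3.png

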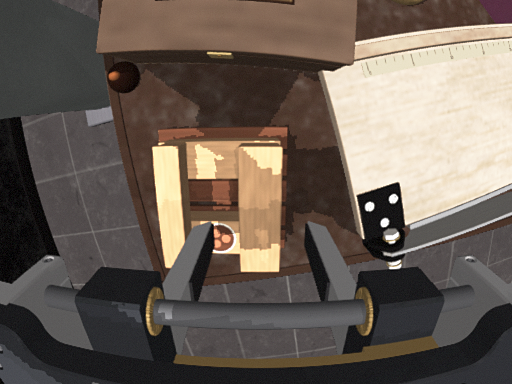

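The fingertips at (212,228) and (310,228) straddle the wide carton, which is centred on column 260. Going down.

>>> {"name": "jog_arm", "arguments": {
  "commands": [
    [[0,0,32,0,60],[0,0,31,0,60],[0,0,0,0,60],[0,0,0,0,60],[0,0,0,0,25],[0,0,0,0,25],[0,0,0,0,25],[0,0,0,0,25]]
  ]
}}

```text
time: 5.22
tcp_pos: [0.518, -0.3305, 0.0476]
tool_rot: [0.0, 0.761, 0.648, 0.0]
force: [0.1, 0.5, 2.5]
gripper_width: 0.0325
grasp_force: 15.0
```

```bash
python3 mv.py 518 -328 170 81 25 504 68 170 85.5 25 504 68 30 85.5 25 504 68 13 85.5 25
```

```text
now [ 518.  -330.5   47.6] 80.9 tilt [ 0.04 -0.02] t 5.225 w 0.03248715675878573 q [-0.68  0.46  1.64  0.    1.04 -0.52]
[[0.8,-0.1,-40.8,0.0,25.0],[0.8,-0.1,-40.8,0.0,25.0],[0.8,-0.2,-40.8,-0.1,25.0]]
[[48.6,-9.5,0.0,-0.6,25.0],[48.7,-9.0,0.0,-0.6,25.0],[48.8,-8.5,0.0,-0.6,25.0],[48.9,-8.0,0.0,-0.6,25.0],[49.0,-7.5,0.0,-0.6,25.0],[49.0,-6.9,0.0,-0.6,25.0],[49.1,-6.4,0.0,-0.6,25.0],[49.2,-6.0,0.0,-0.3,25.0]]
[[0.0,0.0,46.7,0.0,25.0],[0.0,0.0,46.7,0.0,25.0],[0.0,0.0,46.6,0.0,25.0]]
[[0.0,0.0,17.0,0.0,25.0]]
```

>>> {"name": "jog_arm", "arguments": {
  "commands": [
    [[0,0,-30,0,25],[0,0,-50,0,25],[0,0,-40,0,25],[48.6,-9.5,0,-0.6,25],[48.7,-9,0,-0.6,25],[48.8,-8.5,0,-0.6,25],[48.9,-8,0,-0.6,25],[49,-7.5,0,-0.6,25],[49,-6.9,0,-0.6,25],[49.1,-6.4,0,-0.6,25],[49.2,-6,0,-0.3,25],[0,0,40,0,25]]
  ]
}}

```text
time: 6.72
tcp_pos: [0.5068, 0.0691, 0.1293]
tool_rot: [0.002, 0.734, 0.68, 0.003]
force: [0.5, -0.8, -0.4]
gripper_width: 0.0318
grasp_force: 15.0
```

```bash
python3 mv.py 504 68 30 85.5 25 504 68 13 85.5 25; python3 -c "
from h import *
from station import capture
c=capture('wrist');np.savez('w4.npz',**c);cv2.imwrite('pics/w4.png',c['img'][:,:,::-1])"
```

```text
now [506.8  69.1 129.3] 85.6 tilt [0.44 0.07] t 6.725 w 0.03178007014559542 q [-0.    0.23  1.77  0.    1.13  0.07]
[[-0.6,-1.3,49.6,0.1,25.0],[-0.7,-1.4,49.7,0.0,25.0]]
[[0.0,0.0,17.0,0.0,25.0]]
```

View pics/w4.png

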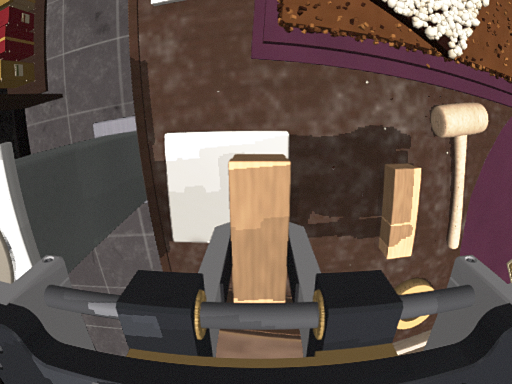

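The wide carton hangs level over the right half of the board (column 260). The spare carton is now clearly visible at (402,210).

>>> {"name": "jog_arm", "arguments": {
  "commands": [
    [[0,0,50,0,25],[0,0,40,0,25],[0,0,10,0,25],[0,0,0,0,25],[0,0,0,0,25]]
  ]
}}

```text
time: 7.4
tcp_pos: [0.506, 0.0656, 0.0287]
tool_rot: [0.001, 0.735, 0.678, 0.001]
force: [0.3, 0.1, -0.2]
gripper_width: 0.0321
grasp_force: 15.0
```

```bash
python3 mv.py 504 68 13 85.5 25
python3 - <<'E'
from rect import *
c=load("w4")
for r in rects(c,.030,(8,40,70),(30,200,255),1,500,(370,150,432,270)): print(*r)
E
```

```text
now [506.   65.6  28.7] 85.3 tilt [0.18 0.  ] t 7.4 w 0.03210562897500889 q [-0.01  0.35  1.9   0.    0.89  0.07]
[[2.3,-2.2,15.7,-0.2,25.0]]
[403. 212.] [661.1  25.8] [ 83.5 155.2] 7.5
```

>>> {"name": "jog_arm", "arguments": {
  "commands": [
    [[2,-2,10,0,25],[0,0,5,0,25],[0,0,0,0,25],[0,0,0,0,25]]
  ]
}}

```text
time: 7.9
tcp_pos: [0.5026, 0.0679, 0.0122]
tool_rot: [-0.0, 0.735, 0.678, 0.0]
force: [-0.1, -0.3, -0.2]
gripper_width: 0.0317
grasp_force: 15.0
```

>>> {"name": "jog_arm", "arguments": {
  "commands": [
    [[0,0,1,0,25],[0,0,0,0,25],[0,0,0,0,52],[0,0,0,0,52],[0,0,0,0,52],[0,0,-20,0,52],[0,0,-40,0,52],[0,0,-40,0,52],[0,0,-40,0,52],[0,0,0,0,52]]
  ]
}}

```text
time: 9.15
tcp_pos: [0.505, 0.0679, 0.1542]
tool_rot: [0.002, 0.735, 0.678, 0.003]
force: [1.1, -0.4, 0.7]
gripper_width: 0.0518
grasp_force: 0.0
```

```bash
python3 mv.py 448 -318 170 81 50 448 -318 110 81 50; python3 -c "
from h import *
from station import capture
c=capture('wrist');np.savez('w5.npz',**c);cv2.imwrite('pics/w5.png',c['img'][:,:,::-1])"
```

```text
now [505.   67.9 154.2] 85.4 tilt [0.42 0.  ] t 9.15 w 0.0518294096571708 q [-0.    0.21  1.73  0.    1.19  0.08]
[[-48.7,-3.2,-2.0,0.5,50.0],[-48.7,-2.8,-2.0,0.5,50.0],[-48.7,-2.3,-2.0,0.5,50.0],[-48.7,-1.9,-2.0,0.5,50.0],[-48.7,-1.5,-1.9,0.5,50.0],[-48.8,-1.1,-2.0,0.5,50.0],[-48.7,-0.6,-1.9,0.5,50.0],[-48.8,-0.3,-2.0,0.9,50.0]]
[[0.0,0.0,30.0,0.0,50.0],[0.0,0.0,30.0,0.0,50.0]]
```

View pics/w5.png

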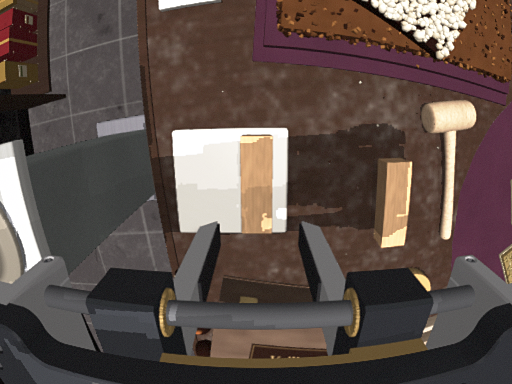

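The wide carton lies flat on the board at (257,183); its right and bottom edges are on the marble. Next is the narrow one.

>>> {"name": "jog_arm", "arguments": {
  "commands": [
    [[-48.7,-3.2,-2,0.5,50],[-48.7,-2.8,-2,0.5,50],[-48.7,-2.3,-2,0.5,50],[-48.7,-1.9,-2,0.5,50],[-48.7,-1.5,-1.9,0.5,50],[-48.8,-1.1,-2,0.5,50],[-48.7,-0.6,-1.9,0.5,50],[-48.8,-0.3,-2,0.9,50],[0,0,30,0,50],[0,0,30,0,50],[0,0,0,0,50],[0,0,0,0,50]]
  ]
}}

```text
time: 10.7
tcp_pos: [0.4456, -0.3179, 0.1068]
tool_rot: [-0.0, 0.761, 0.649, 0.0]
force: [0.9, -0.1, -0.9]
gripper_width: 0.0496
grasp_force: 0.0
```

```bash
python3 mv.py 448 -317 48 81 50; python3 -c "
from h import *
from station import capture
c=capture('wrist');np.savez('w6.npz',**c);cv2.imwrite('pics/w6.png',c['img'][:,:,::-1])"
```

```text
now [ 445.6 -317.9  106.8] 81.0 tilt [-0.02  0.03] t 10.7 w 0.04959797984748639 q [-0.75  0.31  1.72  0.    1.12 -0.59]
[[0.7,1.1,29.4,0.0,50.0],[0.6,1.1,29.4,0.0,50.0]]
```

View pics/w6.png

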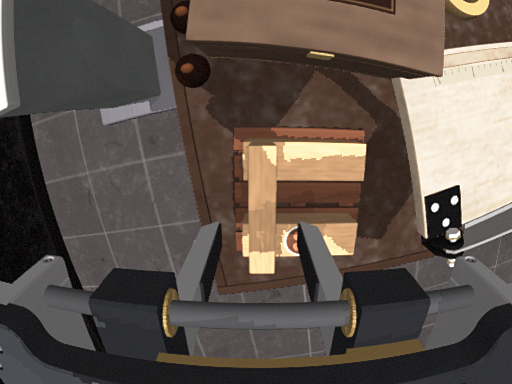

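The narrow carton's axis is at column 263 and the finger midpoint at 261; I'll correct by 2 mm and descend.

>>> {"name": "jog_arm", "arguments": {
  "commands": [
    [[0.7,2,30,0,50],[0,0,29,0,50],[0,0,0,0,50],[0,0,0,0,50],[0,0,0,0,12],[0,0,0,0,12],[0,0,0,0,12],[0,0,0,0,12]]
  ],
  "force": 15
}}

```text
time: 11.75
tcp_pos: [0.4478, -0.3178, 0.0483]
tool_rot: [0.0, 0.761, 0.649, 0.0]
force: [0.7, 0.7, 2.4]
gripper_width: 0.02
grasp_force: 15.0
```

```bash
python3 mv.py 448 -317 170 81 12 439.5 73 170 85.5 12 439.5 73 30 85.5 12
```

```text
now [ 447.8 -317.8   48.3] 80.9 tilt [ 0.03 -0.02] t 11.75 w 0.020022367131270924 q [-0.74  0.37  1.79  0.    0.98 -0.59]
[[0.3,0.0,-40.6,0.0,12.0],[0.3,0.1,-40.5,0.0,12.0],[0.2,0.0,-40.6,-0.1,12.0]]
[[48.0,-8.6,0.0,-0.6,12.0],[48.1,-8.1,0.0,-0.6,12.0],[48.2,-7.6,0.0,-0.6,12.0],[48.2,-7.1,0.0,-0.6,12.0],[48.3,-6.6,0.0,-0.6,12.0],[48.4,-6.2,0.0,-0.6,12.0],[48.4,-5.6,0.0,-0.6,12.0],[48.5,-5.1,0.0,-0.3,12.0]]
[[0.0,0.0,46.7,0.0,12.0],[0.0,0.0,46.7,0.0,12.0],[0.0,0.0,46.6,0.0,12.0]]
```

>>> {"name": "jog_arm", "arguments": {
  "commands": [
    [[0,0,-30,0,12],[0,0,-50,0,12],[0,0,-40,0,12],[48,-8.6,0,-0.6,12],[48.1,-8.1,0,-0.6,12],[48.2,-7.6,0,-0.6,12],[48.2,-7.1,0,-0.6,12],[48.3,-6.6,0,-0.6,12],[48.4,-6.2,0,-0.6,12],[48.4,-5.6,0,-0.6,12],[48.5,-5.1,0,-0.3,12],[0,0,40,0,12]]
  ]
}}

```text
time: 13.25
tcp_pos: [0.4423, 0.0755, 0.1298]
tool_rot: [0.002, 0.733, 0.68, 0.003]
force: [0.6, -1.5, -1.6]
gripper_width: 0.0201
grasp_force: 15.0
```

>>> {"name": "jog_arm", "arguments": {
  "commands": [
    [[0,0,50,0,12],[0,0,40,0,12],[0,0,10,0,12],[0,0,0,0,12],[0,0,0,0,12]]
  ]
}}

```text
time: 13.88
tcp_pos: [0.4414, 0.0723, 0.0293]
tool_rot: [0.001, 0.735, 0.678, 0.001]
force: [-0.4, -0.7, -0.1]
gripper_width: 0.0198
grasp_force: 15.0
```

```bash
python3 mv.py 439.5 73 12 85.5 12
```

```text
now [441.4  72.3  29.3] 85.4 tilt [0.18 0.01] t 13.875 w 0.019755547840459114 q [0.01 0.27 2.03 0.   0.84 0.09]
[[0.5,-1.9,17.3,-0.1,12.0]]
```

>>> {"name": "jog_arm", "arguments": {
  "commands": [
    [[0.5,-2,10,0,12],[0,0,7.5,0,12],[0,0,0,0,12],[0,0,0.8,0,12],[0,0,0,0,42],[0,0,0,0,42],[0,0,0,0,42],[0,0,-30,0,42],[0,0,-50,0,42],[0,0,-50,0,42],[0,0,0,0,56]]
  ]
}}

```text
time: 15.25
tcp_pos: [0.4409, 0.0731, 0.1431]
tool_rot: [0.003, 0.735, 0.678, 0.003]
force: [0.3, -0.2, 0.1]
gripper_width: 0.0487
grasp_force: 0.0
```

```bash
python3 mv.py 476.7 -357.3 170 -9 56 476.7 -357.3 90 -9 56; python3 -c "
from h import *
from station import capture
c=capture('wrist');np.savez('w7.npz',**c);cv2.imwrite('pics/w7.png',c['img'][:,:,::-1])"
```

```text
now [440.9  73.1 143.1] 85.5 tilt [0.5  0.01] t 15.25 w 0.04867755416207213 q [0.01 0.13 1.87 0.   1.14 0.09]
[[-42.6,7.0,-2.7,9.4,56.0],[-40.9,13.8,-2.7,9.4,56.0],[-38.1,20.3,-2.7,9.4,56.0],[-34.3,26.3,-2.7,9.4,56.0],[-29.5,31.5,-2.7,9.4,56.0],[-24.0,35.9,-2.7,9.4,56.0],[-17.7,39.4,-2.7,9.4,56.0],[-11.1,41.8,-2.7,9.4,56.0],[-4.1,43.0,-2.6,9.4,56.0],[2.9,43.1,-2.7,9.9,56.0]]
[[0.0,0.0,40.0,0.0,56.0],[0.0,0.0,40.0,0.0,56.0]]
```

View pics/w7.png

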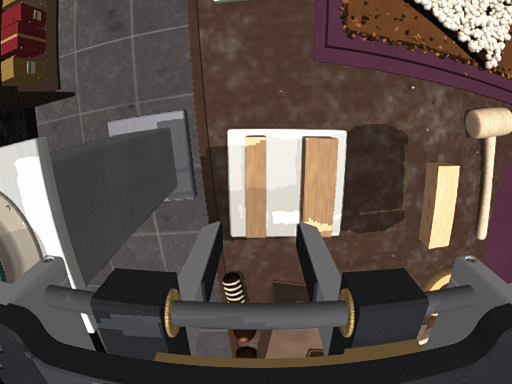

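Both upper cartons lie flat on the marble board, narrow at (256,187) and wide at (320,187). Next is the windowed carton.

>>> {"name": "jog_arm", "arguments": {
  "commands": [
    [[-42.6,7,-2.7,9.4,56],[-40.9,13.8,-2.7,9.4,56],[-38.1,20.3,-2.7,9.4,56],[-34.3,26.3,-2.7,9.4,56],[-29.5,31.5,-2.7,9.4,56],[-24,35.9,-2.7,9.4,56],[-17.7,39.4,-2.7,9.4,56],[-11.1,41.8,-2.7,9.4,56],[-4.1,43,-2.6,9.4,56],[2.9,43.1,-2.7,9.9,56],[0,0,0,0,56],[0,0,0,0,56]]
  ]
}}

```text
time: 16.8
tcp_pos: [0.4725, -0.3561, 0.1644]
tool_rot: [-0.002, 0.997, -0.079, -0.002]
force: [-0.3, -0.0, 0.3]
gripper_width: 0.0561
grasp_force: 0.0
```

```bash
python3 - <<'E'
from rect import *
from station import capture
c=capture('wrist');np.savez('w8.npz',**c)
# predicted corner rois for both lower cartons, from expected pose
ax=np.array([np.cos(np.radians(-9.1)),np.sin(np.radians(-9.1))]);ay=np.array([-ax[1],ax[0]])
P=np.array([483.,-322])
for s in(-1,1):
    k=[list((P+ay*36*s+ax*i*52+ay*j*16)/1e3)+[.044] for i in(-1,1) for j in(-1,1)]
    print(s,proj(c,k,1).round(0).tolist())
# window: dark disc w/ white rim
hsv=cv2.cvtColor(c["img"],cv2.COLOR_RGB2HSV)
u=proj(c,[.4767,-.3573,.044],1)[0];print("pred window",u)
m=cv2.inRange(hsv,(0,0,190),(179,40,255));k=np.zeros_like(m);cv2.circle(k,tuple(int(v) for v in u),30,255,-1);m&=k
pts=cv2.findNonZero(m)
if pts is not None:
    e=cv2.minEnclosingCircle(pts);print(e,len(pts),onplane(c,e[0],.044,1)*1e3)
cv2.imwrite("pics/w8.png",c["img"][:,:,::-1])
E
python3 mv.py 476.7 -357.3 90 -9 56 476.7 -357.3 18 -9 56
```

```text
-1 [[275.0, 228.0], [246.0, 228.0], [277.0, 131.0], [245.0, 131.0]]
1 [[210.0, 227.0], [182.0, 227.0], [205.0, 132.0], [175.0, 133.0]]
pred window [260.46838256 182.13552903]
((260.0, 182.0), 15.231646537780762) 219 [[ 476.91896504 -356.8429302 ]]
now [ 472.8 -355.8  164.9] -9.0 tilt [-0.14  0.17] t 16.85 w 0.05584862014405358 q [-0.76  0.33  1.53  0.    1.29  0.96]
[[2.1,0.4,37.5,0.0,56.0],[2.0,0.5,37.4,0.0,56.0]]
[[0.0,0.0,36.0,0.0,56.0],[0.0,0.0,36.0,0.0,56.0]]
```

The windowed carton measures at (476.9, -356.8), as expected.

>>> {"name": "jog_arm", "arguments": {
  "commands": [
    [[2.1,0.4,37.5,0,56],[2,0.2,37.5,0,56],[0,0,36,0,56],[0,0,31,0,56],[0,0,0,0,56],[0,0,0,0,56]]
  ]
}}

```text
time: 17.6
tcp_pos: [0.4782, -0.3584, 0.0256]
tool_rot: [0.0, 0.997, -0.078, 0.001]
force: [-0.3, -0.1, 0.3]
gripper_width: 0.056
grasp_force: 0.0
```

```bash
python3 mv.py 476.9 -356.8 18 -9 56
```

```text
now [ 478.2 -358.4   25.6] -9.0 tilt [ 0.06 -0.05] t 17.6 w 0.05599987263054516 q [-0.76  0.46  1.71  0.    0.97  0.97]
[[-1.6,-1.3,7.6,0.0,56.0]]
```

>>> {"name": "jog_arm", "arguments": {
  "commands": [
    [[-1,-1.3,7,0,56],[0,0,0,0,56],[0,0,0,0,25],[0,0,0,0,25],[0,0,0,0,25],[0,0,0,0,25]]
  ],
  "force": 15
}}

```text
time: 18.35
tcp_pos: [0.4769, -0.3574, 0.0177]
tool_rot: [0.0, 0.997, -0.079, 0.0]
force: [-0.3, 0.2, 0.9]
gripper_width: 0.0315
grasp_force: 15.0
```

```bash
python3 mv.py 476.9 -356.8 170 -9 25 444.5 328 170 0 25 444.5 328 50 0 25
```

```text
now [ 476.9 -357.4   17.7] -9.1 tilt [ 0.01 -0.01] t 18.35 w 0.03153436035776688 q [-0.76  0.46  1.72  0.    0.96  0.97]
[[0.0,-0.2,-50.8,0.0,25.0],[0.0,-0.2,-50.8,0.0,25.0],[0.0,-0.2,-50.7,-0.1,25.0]]
[[-10.7,-51.6,0.0,-0.7,25.0],[-10.0,-51.8,0.0,-0.7,25.0],[-9.4,-51.9,0.0,-0.7,25.0],[-8.8,-52.0,0.0,-0.7,25.0],[-8.1,-52.1,0.0,-0.7,25.0],[-7.5,-52.2,0.0,-0.7,25.0],[-6.8,-52.3,0.0,-0.7,25.0],[-6.2,-52.4,0.0,-0.7,25.0],[-5.6,-52.4,0.0,-0.7,25.0],[-4.9,-52.5,0.0,-0.7,25.0],[-4.3,-52.6,0.0,-0.7,25.0],[-3.7,-52.6,0.0,-0.7,25.0],[-3.0,-52.6,0.0,-0.6,25.0]]
[[0.0,0.0,40.0,0.0,25.0],[0.0,0.0,40.0,0.0,25.0],[0.0,0.0,40.0,0.0,25.0]]
```

Run:
```python
import mv
p,y=[476.9,-357,170],-9.
for t in [(444.5,328,170,89.7),(444.5,328,50,89.7)]:
    r,p,y=mv.plan(p,y,t[:3],t[3],25,58);print(str(r).replace(" ",""))
```

```text
[[-11.6,-56.0,0.0,-8.2,25],[-3.5,-57.0,0.0,-8.2,25],[4.7,-57.0,0.0,-8.2,25],[12.7,-55.7,0.0,-8.2,25],[20.6,-53.3,0.0,-8.2,25],[28.0,-49.8,0.0,-8.2,25],[34.8,-45.3,0.0,-8.2,25],[40.9,-39.9,0.0,-8.2,25],[46.2,-33.7,0.0,-8.2,25],[50.5,-26.8,0.0,-8.2,25],[53.8,-19.3,0.0,-8.2,25],[55.9,-11.4,0.0,-8.5,25]]
[[0.0,0.0,40.0,0.0,25],[0.0,0.0,40.0,0.0,25],[0.0,0.0,40.0,0.0,25]]
```

>>> {"name": "jog_arm", "arguments": {
  "commands": [
    [[0,0,-30,0,25],[0,0,-60,0,25],[0,0,-60,0,25]]
  ]
}}

```text
time: 18.73
tcp_pos: [0.4763, -0.3568, 0.1684]
tool_rot: [-0.001, 0.997, -0.079, -0.001]
force: [0.9, -0.2, -0.8]
gripper_width: 0.0319
grasp_force: 15.0
```

>>> {"name": "jog_arm", "arguments": {
  "commands": [
    [[-11.6,-56,0,-8.2,25],[-3.5,-57,0,-8.2,25],[4.7,-57,0,-8.2,25],[12.7,-55.7,0,-8.2,25],[20.6,-53.3,0,-8.2,25],[28,-49.8,0,-8.2,25],[34.8,-45.3,0,-8.2,25],[40.9,-39.9,0,-8.2,25],[46.2,-33.7,0,-8.2,25],[50.5,-26.8,0,-8.2,25],[53.8,-19.3,0,-8.2,25],[55.9,-11.4,0,-8.5,25]]
  ]
}}

```text
time: 20.23
tcp_pos: [0.4445, 0.3296, 0.1674]
tool_rot: [0.0, 0.707, 0.707, -0.0]
force: [0.5, -0.5, -1.0]
gripper_width: 0.0317
grasp_force: 15.0
```

>>> {"name": "jog_arm", "arguments": {
  "commands": [
    [[0,0,50,0,25],[0,0,50,0,25],[0,0,0,0,25],[0,0,0,0,25]]
  ]
}}

```text
time: 20.72
tcp_pos: [0.4461, 0.3283, 0.0689]
tool_rot: [0.0, 0.709, 0.705, 0.001]
force: [0.5, -0.4, 0.2]
gripper_width: 0.0317
grasp_force: 15.0
```

```bash
python3 mv.py 444.5 328 30 89.7 25 444.5 328 13.7 89.7 25
python3 - <<'E'
from rect import *
from station import capture
for n in("wrist","top"):
    c=capture(n);np.savez("w9"+n,**c);cv2.imwrite("pics/w9%s.png"%n,c["img"][:,:,::-1])
    print(n,proj(c,[[.4095,.278,.01],[.4795,.278,.01],[.4795,.378,.01],[.4095,.378,.01]],n=="wrist").round().tolist())
E
```

```text
now [446.1 328.3  68.9] 89.6 tilt [0.1  0.06] t 20.725 w 0.03167365455755732 q [0.51 0.35 1.76 0.   1.03 0.52]
[[-0.3,-1.6,38.9,-0.1,25.0]]
[[0.0,0.0,16.3,0.0,25.0]]
wrist [[220.0, 259.0], [296.0, 259.0], [300.0, 148.0], [214.0, 149.0]]
top [[174.0, 232.0], [174.0, 211.0], [145.0, 212.0], [145.0, 232.0]]
```

>>> {"name": "jog_arm", "arguments": {
  "commands": [
    [[0,-1.6,39,0,25],[0,0,12,0,25],[0,0,0,0,25],[0,0,0,0,25]]
  ]
}}

```text
time: 21.32
tcp_pos: [0.4446, 0.3284, 0.0179]
tool_rot: [0.0, 0.709, 0.705, 0.001]
force: [0.9, 0.0, -0.8]
gripper_width: 0.0319
grasp_force: 15.0
```

```bash
python3 mv.py 444.4 328 13.7 89.7 25
```

```text
now [444.6 328.4  17.9] 89.6 tilt [0.13 0.08] t 21.325 w 0.03188560442496733 q [0.51 0.41 1.82 0.   0.91 0.52]
[[-0.4,-0.2,4.2,-0.1,25.0]]
```

>>> {"name": "jog_arm", "arguments": {
  "commands": [
    [[0,0,4.7,0,25],[0,0,0,0,25],[0,0,0,0,52],[0,0,0,0,52],[0,0,0,0,52],[0,0,-30,0,52],[0,0,-50,0,52],[0,0,-60,0,52],[0,0,0,0,60],[0,0,0,0,60]]
  ]
}}

```text
time: 22.58
tcp_pos: [0.4428, 0.3274, 0.1513]
tool_rot: [-0.0, 0.709, 0.705, -0.0]
force: [-0.9, -0.7, -1.1]
gripper_width: 0.0597
grasp_force: 0.0
```

```bash
cat > pad.py <<'E'
from rect import *
from station import capture
import sys
c=capture("wrist");np.savez(sys.argv[1],**c)
hsv=cv2.cvtColor(c["img"],cv2.COLOR_RGB2HSV)
u=proj(c,[.4445,.328,.04],1)[0]
m=cv2.inRange(hsv,(0,0,150),(179,45,255));k=np.zeros_like(m);cv2.circle(k,tuple(int(v) for v in u),22,255,-1);m&=k
for q in cv2.findContours(m,cv2.RETR_EXTERNAL,cv2.CHAIN_APPROX_NONE)[0]:
    if len(q)>20: e=cv2.minEnclosingCircle(q);print("ring",e,onplane(c,e[0],.040,1)*1e3)
E
python3 pad.py w10; python3 mv.py 661 10 170 89 60
python3 - <<'E'
from h import *
c=load("w10");cv2.imwrite("pics/w10.png",cv2.resize(c["img"][60:300,130:400,::-1],None,fx=2,fy=2))
E
```

```text
ring ((278.0, 189.0), 13.000100135803223) [[461.39455267 328.30117388]]
ring ((244.0, 189.0), 13.000100135803223) [[426.95669096 328.50991552]]
ring ((261.0, 187.5), 14.705541610717773) [[444.17554619 329.976179  ]]
now [442.3 327.1 150.4] 89.7 tilt [-0.15 -0.08] t 22.625 w 0.05960560425756495 q [0.51 0.28 1.65 0.   1.22 0.52]
[[-39.5,27.6,-2.5,0.1,60.0],[-39.4,27.6,-2.4,0.1,60.0],[-39.4,27.7,-2.5,0.1,60.0],[-39.3,27.8,-2.4,0.1,60.0],[-39.3,27.9,-2.5,0.1,60.0],[-39.2,27.9,-2.4,0.1,60.0],[-39.2,28.0,-2.5,0.1,60.0],[-39.1,28.1,-2.4,0.0,60.0]]
```

View pics/w10.png

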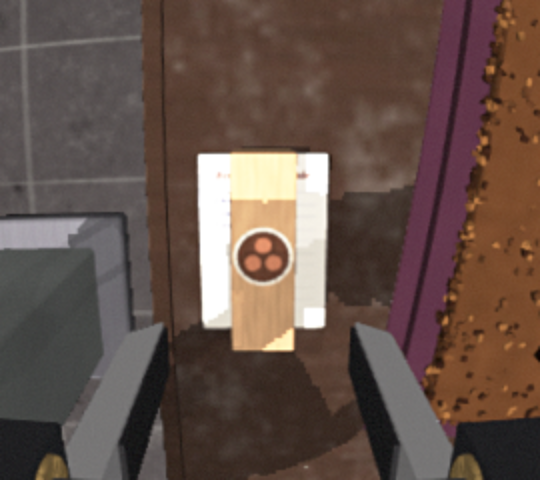

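The windowed carton lies lengthwise on the pad, its centre column 263 against the pad's 199–328. Next is the spare.

>>> {"name": "jog_arm", "arguments": {
  "commands": [
    [[-39.5,27.6,-2.5,0.1,60],[-39.4,27.6,-2.4,0.1,60],[-39.4,27.7,-2.5,0.1,60],[-39.3,27.8,-2.4,0.1,60],[-39.3,27.9,0,0.1,60],[-39.2,27.9,0,0.1,60],[-39.2,28,0,0.1,60],[-39.1,28.1,0,0,60],[0,0,0,0,60],[0,0,0,0,60]]
  ]
}}

```text
time: 23.88
tcp_pos: [0.6607, 0.0111, 0.1594]
tool_rot: [-0.002, 0.714, 0.7, -0.001]
force: [-0.0, -0.1, -0.7]
gripper_width: 0.0603
grasp_force: 0.0
```

```bash
python3 - <<'E'
from rect import *
from station import capture
c=load("w10")
print("pad corners",(onplane(c,np.array([(199,154),(328,153),(326,328),(203,328)])/2+[130,60],.010,1)*1e3).round(1).tolist())
c=capture("wrist");np.savez("w11",**c)
u=proj(c,[[.661+i*.016,.030+j*.052,z] for z in(.03,0) for i in(-1,1) for j in(-1,1)],1);print(u.round().tolist())
x0,y0=(u.min(0)-12).astype(int);x1,y1=(u.max(0)+12).astype(int)
cv2.imwrite("pics/w11.png",cv2.resize(c["img"][y0:y1,x0:x1,::-1],None,fx=5,fy=5,interpolation=2)[:600]);print(x0,y0)
hsv=cv2.cvtColor(c["img"],cv2.COLOR_RGB2HSV)
for r in rects(c,.030,(8,60,110),(30,200,255),1,300,(x0,y0,x1,y1)): print(*r)
E
python3 mv.py 661 30 100 89 60
```

```text
pad corners [[410.7, 378.4], [480.2, 378.6], [481.5, 277.4], [409.8, 277.9]]
[[246.0, 215.0], [243.0, 119.0], [275.0, 214.0], [275.0, 119.0], [247.0, 206.0], [245.0, 118.0], [274.0, 206.0], [273.0, 118.0]]
231 105
[263. 162.] [664.2  35.9] [112.7  33.6] 88.5
now [660.7  11.7 160.1] 89.0 tilt [-0.2   0.06] t 23.925 w 0.05996535752277657 q [-0.09  0.43  1.38  0.    1.34 -0.07]
[[9.2,0.0,30.0,0.0,60.0],[9.1,0.0,30.1,0.0,60.0]]
```

Run:
```python
from rect import *
c=load("w11")
for r in [(8,60,140),(8,60,170),(12,60,110)]:
    for q in rects(c,.030,r,(30,200,255),1,300,(231,100,290,227)): print(r,*q)
hsv=cv2.cvtColor(c["img"],cv2.COLOR_RGB2HSV)
m=cv2.inRange(hsv,(8,60,110),(30,200,255))
for y in list(range(100,122,2))+[160]+list(range(200,228,3)):
    x=np.flatnonzero(m[y,231:290])+231;print(y,(x.min(),x.max()) if len(x) else None,c["img"][y,261].tolist())
```

```text
(8, 60, 140) [263. 164.] [664.   31.8] [104.5  33.4] 88.5
(8, 60, 170) [263. 164.] [663.9  32.4] [103.3  33. ] 88.6
(12, 60, 110) [263. 165.] [664.1  31.8] [104.5  33.6] 88.5
100 None [95, 73, 60]
102 None [98, 75, 62]
104 (np.int64(250), np.int64(250)) [97, 74, 62]
106 None [99, 75, 61]
108 None [97, 71, 59]
110 (np.int64(267), np.int64(273)) [95, 68, 56]
112 (np.int64(265), np.int64(273)) [92, 64, 52]
114 (np.int64(266), np.int64(273)) [94, 68, 55]
116 (np.int64(249), np.int64(272)) [82, 56, 42]
118 (np.int64(247), np.int64(279)) [255, 255, 222]
120 (np.int64(247), np.int64(279)) [255, 251, 210]
160 (np.int64(247), np.int64(278)) [227, 180, 132]
200 (np.int64(248), np.int64(277)) [212, 166, 120]
203 (np.int64(248), np.int64(277)) [212, 166, 121]
206 (np.int64(248), np.int64(277)) [212, 165, 120]
209 (np.int64(248), np.int64(277)) [210, 163, 119]
212 (np.int64(248), np.int64(277)) [220, 171, 125]
215 None [58, 47, 42]
218 None [64, 52, 46]
221 None [82, 66, 57]
224 (np.int64(252), np.int64(280)) [84, 61, 50]
227 None [87, 64, 54]
```

>>> {"name": "jog_arm", "arguments": {
  "commands": [
    [[20.3,3,40,0.5,60],[0,0,50,0,60],[0,0,40,0,60],[0,0,0,0,60],[0,0,0,0,60]]
  ]
}}

```text
time: 24.55
tcp_pos: [0.6663, 0.0318, 0.0332]
tool_rot: [0.001, 0.716, 0.698, 0.001]
force: [0.3, 0.6, 0.2]
gripper_width: 0.0595
grasp_force: 0.0
```

```bash
python3 mv.py 663.7 32 4 88.5 60
```

```text
now [666.3  31.8  33.2] 88.5 tilt [0.12 0.01] t 24.55 w 0.05954460123384722 q [-0.06  0.54  1.53  0.    1.07 -0.03]
[[0.2,-2.6,29.2,0.0,60.0]]
```

>>> {"name": "jog_arm", "arguments": {
  "commands": [
    [[0,-2.3,20,0,60],[0,0,9,0,60],[0,0,0,0,60],[0,0,0,0,25],[0,0,0,0,25],[0,0,0,0,25],[0,0,0,0,25]]
  ],
  "force": 15
}}

```text
time: 25.42
tcp_pos: [0.6636, 0.031, 0.0031]
tool_rot: [0.0, 0.717, 0.698, 0.0]
force: [0.1, -0.3, 0.6]
gripper_width: 0.0318
grasp_force: 15.0
```

```bash
python3 mv.py 663.7 32 170 88.5 25 476.9 -357.2 170 -9 25
```

```text
now [663.6  31.    3.1] 88.5 tilt [ 0.05 -0.  ] t 25.425 w 0.031771672817091985 q [-0.06  0.56  1.57  0.    1.01 -0.03]
[[0.3,0.0,-41.7,0.0,25.0],[0.2,0.0,-41.7,0.0,25.0],[0.3,0.0,-41.8,0.0,25.0],[0.2,0.0,-41.7,0.0,25.0]]
[[-39.4,-17.6,0.0,9.7,25.0],[-41.8,-10.7,0.0,9.7,25.0],[-43.0,-3.5,0.0,9.7,25.0],[-43.0,3.8,0.0,9.7,25.0],[-41.8,10.9,0.0,9.7,25.0],[-39.3,17.8,0.0,9.7,25.0],[-35.7,24.2,0.0,9.7,25.0],[-31.2,29.9,0.0,9.7,25.0],[-25.7,34.7,0.0,9.7,25.0],[-19.4,38.6,0.0,10.2,25.0]]
```

>>> {"name": "jog_arm", "arguments": {
  "commands": [
    [[0,0,-20,0,25],[0,0,-50,0,25],[0,0,-50,0,25],[0,0,-47,0,25]]
  ]
}}

```text
time: 25.92
tcp_pos: [0.663, 0.031, 0.1711]
tool_rot: [-0.0, 0.717, 0.697, -0.0]
force: [0.0, -0.9, -0.0]
gripper_width: 0.032
grasp_force: 15.0
```

>>> {"name": "jog_arm", "arguments": {
  "commands": [
    [[-39.4,-17.6,0,9.7,25],[-41.8,-10.7,0,9.7,25],[-43,-3.5,0,9.7,25],[-43,3.8,0,9.7,25],[-41.8,10.9,0,9.7,25],[-39.3,17.8,0,9.7,25],[-35.7,24.2,0,9.7,25],[-31.2,29.9,0,9.7,25],[-25.7,34.7,0,9.7,25],[-19.4,38.6,0,10.2,25],[0,0,0,0,25]]
  ]
}}

```text
time: 27.3
tcp_pos: [0.475, -0.3607, 0.1692]
tool_rot: [0.0, 0.997, -0.081, -0.0]
force: [-0.0, -0.0, -0.8]
gripper_width: 0.0317
grasp_force: 15.0
```

>>> {"name": "jog_arm", "arguments": {
  "commands": [
    [[0,0,50,0,25],[0,0,50,0,25],[0,0,0,0,25],[0,0,0,0,25]]
  ]
}}

```text
time: 27.8
tcp_pos: [0.4777, -0.3584, 0.0711]
tool_rot: [0.001, 0.997, -0.078, 0.001]
force: [0.4, -0.5, -1.0]
gripper_width: 0.0322
grasp_force: 15.0
```

```bash
python3 mv.py 476.9 -357.2 18 -9 25
```

```text
now [ 477.7 -358.4   71.1] -9.0 tilt [ 0.1  -0.07] t 27.8 w 0.032172395513866754 q [-0.76  0.41  1.66  0.    1.07  0.97]
[[-1.0,-1.1,53.1,0.0,25.0]]
```

>>> {"name": "jog_arm", "arguments": {
  "commands": [
    [[-1,-1.1,30,0,25],[0,0,17,0,25],[0,0,0,0,25],[0,0,0,0,25]]
  ]
}}

```text
time: 28.3
tcp_pos: [0.4765, -0.3577, 0.0238]
tool_rot: [0.001, 0.997, -0.079, 0.001]
force: [0.6, -1.0, -0.1]
gripper_width: 0.0321
grasp_force: 15.0
```

```bash
python3 mv.py 476.9 -357.2 17.1 -9 25
```

```text
now [ 476.5 -357.7   23.8] -9.0 tilt [ 0.1  -0.08] t 28.3 w 0.03208747606247898 q [-0.76  0.46  1.71  0.    0.97  0.97]
[[0.3,-0.5,6.7,0.0,25.0]]
```

>>> {"name": "jog_arm", "arguments": {
  "commands": [
    [[0.3,-0.5,7,0,25],[0,0,0,0,25],[0,0,0,0,52],[0,0,0,0,52],[0,0,0,0,52],[0,0,-30,0,52],[0,0,-60,0,52],[0,0,-60,0,60],[0,0,0,0,60],[0,0,0,0,60]]
  ]
}}

```text
time: 29.55
tcp_pos: [0.4755, -0.356, 0.1652]
tool_rot: [-0.0, 0.997, -0.079, -0.0]
force: [-0.9, -0.6, -0.6]
gripper_width: 0.0602
grasp_force: 0.0
```

```bash
python3 - <<'E'
from rect import *
from station import capture
c=capture("wrist");np.savez("w12",**c)
for n in("w8","w12"):
  c=load(n)
  for v in (110,140):
    for r in rects(c,.044,(12,60,v),(30,170,255),1,300,(165,110,300,240)): print(n,v,*r)
E
python3 mv.py 503 67.9 170 85.4 60 503 67.9 60 85.4 60
```

```text
w8 110 [260. 180.] [ 476.8 -356.9] [ 33.6 105.8] 80.9
w8 110 [192. 177.] [ 489.9 -286.4] [ 34.1 106.2] 81.1
w8 140 [260. 179.] [ 477.  -356.9] [ 33.6 103.6] 81.0
w8 140 [191. 176.] [ 490.  -286.5] [ 33.8 104.6] 81.0
w12 110 [260. 182.] [ 477.2 -356.9] [ 33.6 105.3] 80.9
w12 110 [192. 180.] [ 490.  -286.5] [ 34.1 105.6] 81.0
w12 140 [260. 182.] [ 476.7 -356.8] [ 33.5 104.4] 81.1
w12 140 [192. 180.] [ 489.7 -286.3] [ 33.7 104.6] 81.2
now [ 475.1 -355.6  164.2] -9.0 tilt [-0.12  0.12] t 29.6 w 0.059928731515168684 q [-0.76  0.33  1.53  0.    1.28  0.97]
[[-3.9,-42.3,-0.6,-9.4,60.0],[3.0,-42.3,-0.6,-9.4,60.0],[9.9,-41.3,-0.6,-9.4,60.0],[16.5,-39.1,-0.6,-9.4,60.0],[22.7,-35.9,-0.6,-9.4,60.0],[28.3,-31.7,-0.6,-9.4,60.0],[33.0,-26.6,-0.6,-9.4,60.0],[37.0,-20.9,-0.5,-9.4,60.0],[39.8,-14.5,-0.6,-9.4,60.0],[41.7,-7.9,-0.5,-9.8,60.0]]
[[0.0,0.0,55.0,0.0,60.0],[0.0,0.0,55.0,0.0,60.0]]
```

The spare sits exactly where the windowed carton was, within 0.5 mm, and the other lower carton is unmoved. Next I fetch the wide top carton.

>>> {"name": "jog_arm", "arguments": {
  "commands": [
    [[-3.9,-42.3,-0.6,-9.4,56],[3,-42.3,-0.6,-9.4,56],[9.9,-41.3,-0.6,-9.4,56],[16.5,-39.1,-0.6,-9.4,56],[22.7,-35.9,-0.6,-9.4,56],[28.3,-31.7,-0.6,-9.4,56],[33,-26.6,-0.6,-9.4,56],[37,-20.9,-0.5,-9.4,56],[39.8,-14.5,-0.6,-9.4,56],[41.7,-7.9,-0.5,-9.8,56],[0,0,50,0,56],[0,0,50,0,56]]
  ]
}}

```text
time: 31.1
tcp_pos: [0.5028, 0.0679, 0.069]
tool_rot: [-0.001, 0.735, 0.678, -0.001]
force: [0.9, 0.5, 0.7]
gripper_width: 0.0558
grasp_force: 0.0
```

>>> {"name": "jog_arm", "arguments": {
  "commands": [
    [[0,0,10,0,56],[0,0,0,0,56],[0,0,0,0,56]]
  ]
}}

```text
time: 31.48
tcp_pos: [0.5054, 0.0669, 0.0629]
tool_rot: [0.001, 0.735, 0.678, 0.001]
force: [-0.0, 0.9, -0.2]
gripper_width: 0.0563
grasp_force: 0.0
```

```bash
python3 mv.py 502.8 67.9 11.5 85.4 56
```

```text
now [505.4  66.9  62.9] 85.3 tilt [0.17 0.  ] t 31.475 w 0.05631846282672838 q [-0.01  0.3   1.86  0.    0.98  0.08]
[[0.8,-2.7,51.4,-0.1,56.0]]
```

>>> {"name": "jog_arm", "arguments": {
  "commands": [
    [[0.8,-2.7,30,0,56],[0,0,21,0,56],[0,0,0,0,56],[0,0,0,0,56]]
  ]
}}

```text
time: 31.98
tcp_pos: [0.5027, 0.068, 0.012]
tool_rot: [0.001, 0.735, 0.678, 0.001]
force: [0.4, -0.4, 0.2]
gripper_width: 0.0562
grasp_force: 0.0
```

```bash
python3 mv.py 502.8 67.9 11.5 85.4 56
```

```text
now [502.7  68.   12. ] 85.3 tilt [0.18 0.01] t 31.975 w 0.056205941052193065 q [-0.    0.36  1.93  0.    0.85  0.08]
[[-0.1,0.1,0.5,-0.1,56.0]]
```

>>> {"name": "jog_arm", "arguments": {
  "commands": [
    [[0,0,0,0,25],[0,0,0,0,25],[0,0,0,0,25],[0,0,0,0,25]]
  ],
  "force": 15
}}

```text
time: 32.48
tcp_pos: [0.5017, 0.0681, 0.011]
tool_rot: [0.0, 0.735, 0.678, 0.0]
force: [0.4, 0.2, 4.8]
gripper_width: 0.0323
grasp_force: 15.0
```

```bash
python3 mv.py 503 68 170 85.4 25 518 -330.5 170 80.9 25
```

```text
now [501.7  68.1  11. ] 85.4 tilt [0.06 0.  ] t 32.475 w 0.03229209851195794 q [-0.    0.37  1.93  0.    0.85  0.08]
[[0.0,0.4,-53.0,0.0,25.0],[0.0,0.4,-53.0,0.0,25.0],[0.0,0.5,-53.0,0.0,25.0]]
[[-49.5,5.9,0.0,0.6,25.0],[-49.4,6.4,0.0,0.6,25.0],[-49.4,6.9,0.0,0.6,25.0],[-49.3,7.5,0.0,0.6,25.0],[-49.2,8.0,0.0,0.6,25.0],[-49.1,8.5,0.0,0.6,25.0],[-49.0,9.0,0.0,0.6,25.0],[-48.9,9.5,0.0,0.3,25.0]]
```

>>> {"name": "jog_arm", "arguments": {
  "commands": [
    [[0,0,-40,0,25],[0,0,-60,0,25],[0,0,-60,0,25],[-49.5,5.9,0,0.6,25],[-49.4,6.4,0,0.6,25],[-49.4,6.9,0,0.6,25],[-49.3,7.5,0,0.6,25],[-49.2,8,0,0.6,25],[-49.1,8.5,0,0.6,25],[-49,9,0,0.6,25],[-48.9,9.5,0,0.3,25],[0,0,0,0,25]]
  ]
}}

```text
time: 33.98
tcp_pos: [0.5159, -0.3338, 0.1694]
tool_rot: [-0.0, 0.762, 0.647, -0.0]
force: [0.5, 0.9, 0.2]
gripper_width: 0.0317
grasp_force: 15.0
```

>>> {"name": "jog_arm", "arguments": {
  "commands": [
    [[0,0,50,0,25],[0,0,50,0,25],[0,0,0,0,25],[0,0,0,0,25]]
  ]
}}

```text
time: 34.48
tcp_pos: [0.5172, -0.3303, 0.0719]
tool_rot: [0.001, 0.761, 0.649, 0.0]
force: [0.7, -0.1, -0.4]
gripper_width: 0.0316
grasp_force: 15.0
```

```bash
python3 mv.py 518 -330.5 48 80.9 25
```

```text
now [ 517.2 -330.3   71.9] 80.9 tilt [ 0.09 -0.05] t 34.475 w 0.031619438657493386 q [-0.68  0.43  1.62  0.    1.09 -0.52]
[[-0.1,0.8,23.9,0.0,25.0]]
```

>>> {"name": "jog_arm", "arguments": {
  "commands": [
    [[0,0.8,18,0,25],[0,0,0,0,25],[0,0,0,0,25]]
  ]
}}

```text
time: 34.85
tcp_pos: [0.5181, -0.3311, 0.0544]
tool_rot: [0.002, 0.761, 0.649, 0.0]
force: [-0.2, -0.1, 0.0]
gripper_width: 0.032
grasp_force: 15.0
```

```bash
python3 mv.py 518 -330.5 47 80.9 25
```

```text
now [ 518.1 -331.1   54.4] 80.9 tilt [ 0.15 -0.11] t 34.85 w 0.03196142231649099 q [-0.68  0.45  1.64  0.    1.05 -0.52]
[[0.6,-0.2,7.4,0.0,25.0]]
```

Place, release, lift, and return to the marble board for the narrow one.

>>> {"name": "jog_arm", "arguments": {
  "commands": [
    [[0.6,0,7.3,0,25],[0,0,0,0,25],[0,0,0,0,52],[0,0,0,0,52],[0,0,0,0,52],[0,0,-30,0,52],[0,0,-50,0,52],[0,0,-50,0,42],[0,0,0,0,42]]
  ]
}}

```text
time: 35.98
tcp_pos: [0.5194, -0.3317, 0.1797]
tool_rot: [0.004, 0.761, 0.648, 0.001]
force: [0.1, 0.6, -0.6]
gripper_width: 0.0423
grasp_force: 0.0
```

```bash
python3 mv.py 439.5 73 170 85.4 42
python3 - <<'E'
from h import *
from station import capture
c=capture("wrist");np.savez("w13",**c)
E
```

```text
now [ 519.4 -331.7  179.7] 80.9 tilt [ 0.41 -0.32] t 35.975 w 0.042260214354002096 q [-0.68  0.35  1.46  0.    1.32 -0.52]
[[48.4,-17.9,1.2,-0.6,42.0],[48.5,-17.4,1.2,-0.6,42.0],[48.7,-16.9,1.2,-0.6,42.0],[48.9,-16.4,1.2,-0.6,42.0],[49.1,-15.8,1.2,-0.6,42.0],[49.2,-15.4,1.2,-0.6,42.0],[49.4,-14.8,1.3,-0.6,42.0],[49.5,-14.3,1.2,-0.3,42.0]]
```

>>> {"name": "jog_arm", "arguments": {
  "commands": [
    [[48.4,-17.9,1.2,-0.6,42],[48.5,-17.4,1.2,-0.6,42],[48.7,-16.9,1.2,-0.6,42],[48.9,-16.4,1.2,-0.6,42],[49.1,-15.8,1.2,-0.6,42],[49.2,-15.4,1.2,-0.6,42],[49.4,-14.8,1.3,-0.6,42],[49.5,-14.3,1.2,-0.3,42],[0,0,50,0,42],[0,0,50,0,42],[0,0,0,0,42],[0,0,0,0,42]]
  ]
}}

```text
time: 37.52
tcp_pos: [0.4377, 0.0746, 0.0659]
tool_rot: [-0.0, 0.735, 0.678, 0.0]
force: [0.9, -0.2, 0.3]
gripper_width: 0.0418
grasp_force: 0.0
```

```bash
python3 mv.py 439.5 73 12 85.4 42
python3 - <<'E'
from rect import *
from station import capture
c=capture("wrist");np.savez("w14",**c)
u=proj(c,[[.4395,.073,.038],[.4395,.11,.038],[.503,.1,.038]],1);print(u.round().tolist())
for v in(70,110): 
  for r in rects(c,.038,(8,60,v),(30,200,255),1,300,(200,100,330,300)): print(*r)
E
```

```text
now [437.7  74.6  65.9] 85.3 tilt [0.   0.01] t 37.525 w 0.041801275919118835 q [0.01 0.21 1.99 0.   0.94 0.09]
[[-1.5,1.9,53.9,-0.1,42.0]]
[[262.0, 222.0], [258.0, 174.0], [346.0, 181.0]]
[260. 238.] [438.1  65.8] [128.6  68.7] 85.1
[256. 124.] [445.9 138.5] [48.4 91.4] 85.6
[260. 213.] [437.6  76.3] [104.9  20.5] 85.4
```

>>> {"name": "jog_arm", "arguments": {
  "commands": [
    [[-1,0.5,30,0,42],[0,0,23,0,42],[0,0,0,0,42],[0,0,0,0,42]]
  ]
}}

```text
time: 38.08
tcp_pos: [0.4393, 0.0736, 0.014]
tool_rot: [0.001, 0.735, 0.678, 0.001]
force: [-0.5, -0.2, 0.3]
gripper_width: 0.042
grasp_force: 0.0
```

```bash
python3 mv.py 438.5 73.3 12 85.4 42
```

```text
now [439.3  73.6  14. ] 85.3 tilt [0.18 0.01] t 38.075 w 0.04204449607650825 q [0.01 0.29 2.05 0.   0.8  0.09]
[[-0.4,-0.7,2.0,-0.1,42.0]]
```

>>> {"name": "jog_arm", "arguments": {
  "commands": [
    [[-0.4,-0.4,2,0,42],[0,0,0,0,42],[0,0,0,0,12],[0,0,0,0,12],[0,0,0,0,12],[0,0,0,0,12]]
  ],
  "force": 15
}}

```text
time: 38.83
tcp_pos: [0.4373, 0.0734, 0.0105]
tool_rot: [-0.0, 0.735, 0.678, 0.0]
force: [0.0, -0.5, 1.1]
gripper_width: 0.0197
grasp_force: 15.0
```

```bash
python3 mv.py 438.5 73.3 170 85.4 12 447.8 -317.8 170 80.9 12
```

```text
now [437.3  73.4  10.5] 85.4 tilt [0.   0.01] t 38.825 w 0.01966110211846517 q [0.01 0.29 2.06 0.   0.79 0.09]
[[0.0,0.4,-53.2,0.0,12.0],[0.0,0.4,-53.2,0.0,12.0],[0.0,0.4,-53.1,0.0,12.0]]
[[-48.6,5.1,0.0,0.6,12.0],[-48.6,5.6,0.0,0.6,12.0],[-48.5,6.1,0.0,0.6,12.0],[-48.4,6.7,0.0,0.6,12.0],[-48.4,7.2,0.0,0.6,12.0],[-48.3,7.7,0.0,0.6,12.0],[-48.2,8.1,0.0,0.6,12.0],[-48.2,8.7,0.0,0.3,12.0]]
```

>>> {"name": "jog_arm", "arguments": {
  "commands": [
    [[0,0.4,-40,0,12],[0,0.4,-60,0,12],[0,0.4,-60,0,12],[-48.6,5.1,0,0.6,12],[-48.6,5.6,0,0.6,12],[-48.5,6.1,0,0.6,12],[-48.4,6.7,0,0.6,12],[-48.4,7.2,0,0.6,12],[-48.3,7.7,0,0.6,12],[-48.2,8.1,0,0.6,12],[-48.2,8.7,0,0.3,12],[0,0,0,0,12]]
  ]
}}

```text
time: 40.33
tcp_pos: [0.4476, -0.3212, 0.1697]
tool_rot: [0.0, 0.762, 0.647, -0.0]
force: [-0.6, 0.5, -0.5]
gripper_width: 0.02
grasp_force: 15.0
```

>>> {"name": "jog_arm", "arguments": {
  "commands": [
    [[0,0,50,0,12],[0,0,48,0,12],[0,0,0,0,12],[0,0,0,0,12]]
  ]
}}

```text
time: 40.83
tcp_pos: [0.4487, -0.3179, 0.0738]
tool_rot: [0.001, 0.761, 0.649, 0.0]
force: [1.1, -0.4, 0.4]
gripper_width: 0.02
grasp_force: 15.0
```

```bash
python3 mv.py 447.8 -318 46.7 80.9 12
```

```text
now [ 448.7 -317.9   73.8] 80.9 tilt [ 0.09 -0.06] t 40.825 w 0.02001688578649401 q [-0.74  0.34  1.76  0.    1.04 -0.58]
[[-0.2,-0.8,27.1,0.0,12.0]]
```

>>> {"name": "jog_arm", "arguments": {
  "commands": [
    [[0,-0.8,19,0,12],[0,0,0,0,12],[0,0,0,0,12]]
  ]
}}

```text
time: 41.2
tcp_pos: [0.448, -0.3184, 0.0552]
tool_rot: [0.002, 0.761, 0.649, 0.0]
force: [0.9, 0.3, -0.7]
gripper_width: 0.0198
grasp_force: 15.0
```

```bash
python3 mv.py 447.8 -318 46.7 80.9 12
```

```text
now [ 448.  -318.4   55.2] 80.9 tilt [ 0.14 -0.11] t 41.2 w 0.019759042432323327 q [-0.74  0.36  1.78  0.    0.99 -0.59]
[[0.4,-0.3,8.5,0.0,12.0]]
```

Place, release, and back off to the first viewpoint for a comparison shot.

>>> {"name": "jog_arm", "arguments": {
  "commands": [
    [[0.4,0,8.3,0,12],[0,0,0,0,12],[0,0,0,0,42],[0,0,0,0,42],[0,0,0,0,42],[0,0,-30,0,42],[0,0,-50,0,42],[0,0,-50,0,42],[-45,10,-15,-4.5,42],[-45,10,-15,-4.5,42],[0,0,0,0,42],[0,0,0,0,42]]
  ]
}}

```text
time: 42.7
tcp_pos: [0.4555, -0.4081, 0.2042]
tool_rot: [-0.001, 0.708, 0.706, 0.0]
force: [-0.1, -0.3, -0.5]
gripper_width: 0.0421
grasp_force: 0.0
```

Run:
```python
from h import *
from station import capture,env
c=capture("wrist");np.savez("w15",**c)
u=proj(c,[[.4832,-.322,.06]],1)[0].astype(int);x0,y0=u-67;print(x0,y0,env.sense()["tcp_pos"])
cv2.imwrite("pics/w15.png",cv2.resize(c["img"][y0:y0+130,x0:x0+135,::-1],None,fx=4.6,fy=4.6,interpolation=2)[:598])
```

```text
218 37 [ 0.45548335 -0.40762453  0.20422498]
```

View pics/w15.png

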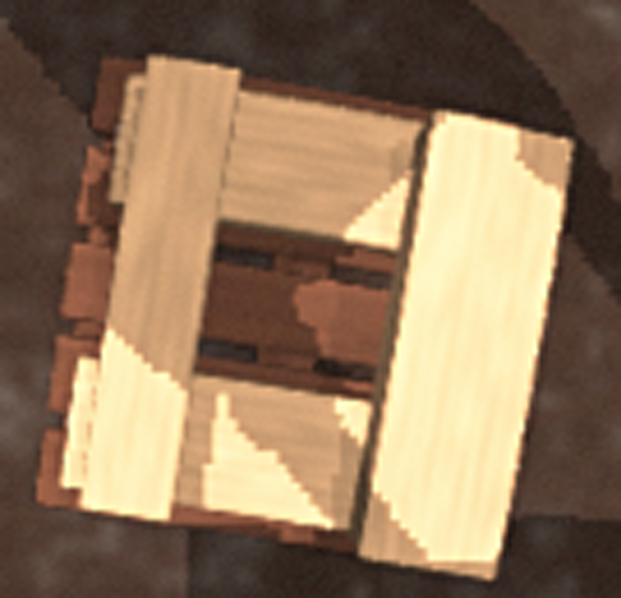

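The stack is rebuilt squarely. Wide carton corners are at (434,111), (573,142), (496,580), (358,552); narrow at (150,56), (240,70), (170,521), (83,510).

Run:
```python
from h import *
c=load("w15")
for l in([(434,111),(573,142),(496,580),(358,552)],[(150,56),(240,70),(170,521),(83,510)]):
    w=onplane(c,np.array(l)/4.6+[217.6,36.6],.074,1)*1e3;a=w[0]+w[1]-w[2]-w[3]
    print(w.mean(0).round(1),np.degrees(np.arctan2(a[1],a[0])).round(1))
print("before [518.2 -328.2] 81.0, [448.2 -315.8] 81.3")
```

```text
[ 517.9 -328.7] 81.0
[ 448.4 -316.6] 81.2
before [518.2 -328.2] 81.0, [448.2 -315.8] 81.3
```

Both top cartons are back within 1 mm, and the gripper is clear.

```bash
python3 -c "
from station import order
print(order.finish_job())"
```

```text
the job is handed in; nothing more can be done
None
```

The job is done and handed in at about 43 s: the windowed carton lies lengthwise on the order pad, about 2 mm off centre, the spare fills its gap, and both top cartons are back within 1 mm of where they lay.

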